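# Open the bolted bench locker

## Task

Open the small plywood locker on the bench. First press the brass keeper arm down, well clear of the bolt's path, then push the bolt's knob to draw the bolt right back, then swing the door wide open by its handle, about square to the locker, and leave it standing so. Do not knock over or shift the glue bottle, tape measure and sanding block near the locker.

Things in the scene. Friction and masses are not known exactly. Their poses are not given: they have to be found in the camera images.
- locker: upright plywood locker, 140 (x) x 320 (y) x 200 mm high, heavy, does not shift; origin at the centre of its underside. Front face at its x = -70 mm. Door: z 17 to 187 mm, flush with the front, hinged at the right (y = -146), free edge at y = +105. Left of it a fixed stile with the steel strike of the bolt (y = 111 to 138, 19 mm off the face). Bolt, knob and keeper pivot at z = 162 mm.
- keeper_end (a point): on the top edge of the brass keeper arm, 45 mm from its pivot. The arm: 54 mm long from the pivot, 12 mm high, 6 mm thick, 17.5 to 23.5 mm in front of the door face. Shut, it lies level along the locker's +y, its end 2 mm from the stem of the bolt's knob, so the bolt cannot be drawn. It stays where it is put; 2 to 4 N down on its outer half turns it.
- keeper_pivot (a point): pivot of the keeper arm on the door, 20.5 mm in front of the door face, 60.5 mm from the knob toward the door hinge (boss 17 mm across)
- keeper_body (a joint): angle of the keeper arm (rad): 0 = level behind the knob's stem (bolt blocked), grows as its free end goes down, 1.57 = hanging straight down (stop). The bolt needs about 0.6 to pass.
- knob (a point): middle of the bolt's round knob, at y = 83 mm in the locker's frame while shot, 33 mm in front of the door face. Knob 15 mm across, from 25 to 41.5 mm off the face, on a 9 mm stem from the bolt rod (rod's middle 9 mm off the face; its housing stands at most 17 mm off).
- bolt_body (a joint): travel of the bolt (m): 0 = shot into the strike on the stile, 0.034 = drawn right back (stop). It moves along the door toward the hinge (locker's -y while the door is shut); about 1.5 N of friction; it leaves the strike at about 0.016.
- handle (a point): on the door's pull handle: a vertical round bar 10 mm thick standing 30 mm off the door face, from z = 80 to 173 mm over its bends, straight from 92 to 160 mm; this point is on the bar at z = 148 mm, 112 mm from the hinge line along the door
- hinge (a point): on the door's vertical hinge line, at the height of the point on the handle
- door (a joint): angle of the door (rad): 0 = shut, grows as it opens toward the front and round to the right (anticlockwise from above), stop at 1.75. Light friction (about 1 N at the handle); it stays where it is left.
- glue_mid (a point): glue bottle, white with orange cap, 48 mm across, 143 mm high, standing left of the locker; point at its centre, half-way up. Not to be disturbed
- tape_mid (a point): black and yellow tape measure 44x90x69 mm, standing on the bench to the right of the locker; point at its centre, half-way up. Not to be disturbed
- sander_mid (a point): brown sanding block 63x101x32 mm, lying left of the locker's front; point at its centre, half-way up. Not to be disturbed

How it is judged:
By the outcome, as a careful person would: the job done as asked, in the order asked, and still so for the second after the job is handed in, with the robot touching nothing.
It also fails if it takes over 48 s, if anything falls off the work surface, if the arm or the gripper's body presses on something with over 40 N, if the wrist force passes 120 N, or if a joint passes its speed limit or range.

## Robot

A 6-joint arm with a two-finger parallel gripper is mounted at the origin on a cart in front of the work surface, level with it; the furniture and walls round the work are solid. World frame = base frame: x ahead of the robot, y to its left, z up, the work surface at z = 0. Lengths are in m, angles in rad, forces in N, time in s.
With the tool pointing down it reaches from about 0.35 to 0.975 m from the base axis. Payload 7.1 kg.
Tool frame: the origin (TCP) lies midway between the tips of the shut fingers; the grasp point (between the pads) lies 19 mm behind it; z points along the fingers, y is the line along which they close (so a half turn about z gives the same grasp; the last joint's range is limited). The gripper opens to 88 mm and grips with 3 to 60 N. Pads are 20 mm wide; open, the fingers measure 115 mm over their backs; the gripper's body (75 mm by 178 mm) begins 61 mm behind the grasp point.
Start: joints at [1.317, 0.423, 1.63, -0, 1.089, -0.019], TCP at [0.145, 0.608, 0.223] pointing down, gripper open.
Joint ranges: [-3, 3], [-0.9, 2.11], [0.09, 2.58], [-1.31, 4.45], [0.11, 2.69], [-2.54, 2.54]. Speed limits (rad/s): [2.39, 2.39, 3.01, 3.14, 3.14, 3.14].

## Interface

Orientations are given as a unit quaternion [w, x, y, z].
In Python, from station import move_pose, movel, movej, command_gripper, wait, inverse_kinematics, read_camera, camera_info, MotionError, job_done, get_time, get_joint_pos, get_qvel, get_effort, get_tcp_pos, get_ee_rot, get_ft_force, get_ft_torque, get_grip_width, get_finger_force gives the robot as it stands. Calls block until the motion is done:
- move_pose(position, orientation): joint-space move of the TCP to a pose.
- movel(position, frame=None, v=0.15, until_force=None): straight line of the TCP; frame=None keeps the orientation; v is the mean speed in m/s. With until_force (N) it stops when the force on the tool has changed by that much, and returns True; else False.
- movej(angles): joint-space move.
- command_gripper(opening): opening from 0.0 (shut) to 1.0 (fully open); the grip force is fixed at half the most; returns when the fingers have stopped.
- wait(seconds).
- inverse_kinematics(position, orientation): joint angles nearest the present ones, or None.
- read_camera(name): name is "side" or "top"; returns the picture (420x560x3 uint8, red, green, blue); there is no depth.
- camera_info(name): a dict with "intrinsics" (3x3 intrinsics, pixels), "T" (4x4, takes a point from camera to world coordinates). Camera axes: x right, y up, looking along -z (the intrinsics and any distortion apply to the point x, -y, -z); pixel columns grow to the right and rows downward; lengths in m; the calibration is good to about 2 mm. A picture is of the moment at which its call begins. camera_info takes no time and is no camera call.
A pose or a line that the arm cannot do raises MotionError and nothing moves.
- job_done(): hands the job in; it is judged then, once.
Readings, each from a call of its own:
- get_time(): time.
- get_joint_pos(): joint angles.
- get_qvel(): joint speeds.
- get_effort(): joint torques, N m.
- get_tcp_pos(): TCP position.
- get_ee_rot(): TCP orientation.
- get_ft_force(): force on the tool from outside, world axes, zero at the start.
- get_ft_torque(): the same for the moment, N m.
- get_grip_width(): opening from 0.0 (shut) to 1.0 (fully open).
- get_finger_force(): force on a finger pad.
Only numpy, scipy, OpenCV 4.12 (cv2) and the standard library are available. Lean on these libraries where they do the work, as an engineer would, in place of code of your own. Each camera call takes 0.05 s, during which the arm holds its last target. There are 200 camera calls.

## Working session

There is one attempt and no reset: what is moved stays moved. The work goes in short steps, each a Python script; the robot and the scene stay as the last script left them, time stands still between calls to the robot, and variables do not carry over. Pictures are saved under pics/ and viewed, at most 10 in all, crops included, and the job is handed in when it is done.

```bash
ls; mkdir -p pics; python3 - <<'E'
from station import *
import cv2,numpy as np
np.set_printoptions(precision=4,suppress=True)
for n in("side","top"):
    im=read_camera(n); cv2.imwrite(f"pics/{n}0.png",cv2.cvtColor(im,cv2.COLOR_RGB2BGR))
    i=camera_info(n); print(n,i)
print(get_time(),get_ee_rot(),get_tcp_pos())
E
```

```text
pics
side {'intrinsics': array([[382.6986,   0.    , 275.8018],
       [  0.    , 382.6986, 207.9893],
       [  0.    ,   0.    ,   1.    ]]), 'T': array([[ 0.9967,  0.0281, -0.0756,  0.5212],
       [-0.0798,  0.4787, -0.8743, -0.782 ],
       [ 0.0116,  0.8775,  0.4794,  0.5536],
       [ 0.    ,  0.    ,  0.    ,  1.    ]])}
top {'intrinsics': array([[458.9814,   0.    , 283.9383],
       [  0.    , 458.9814, 206.0395],
       [  0.    ,   0.    ,   1.    ]]), 'T': array([[-0.0182,  0.9753, -0.2202,  0.34  ],
       [-0.9998, -0.0193, -0.0029,  0.0365],
       [-0.0071,  0.2201,  0.9755,  1.1929],
       [ 0.    ,  0.    ,  0.    ,  1.    ]])}
0.1 [-0.0001  0.1171  0.9931 -0.0007] [0.1452 0.6074 0.222 ]
```

View pics/side0.png

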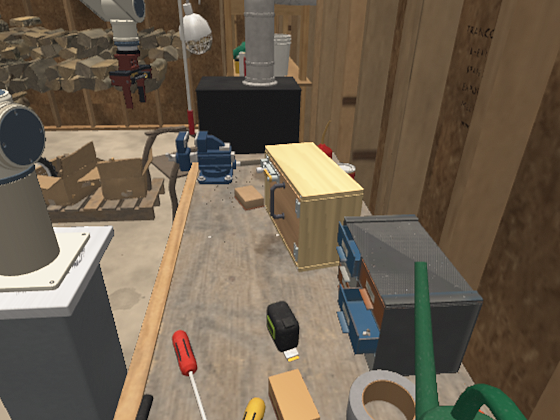

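View pics/top0.png

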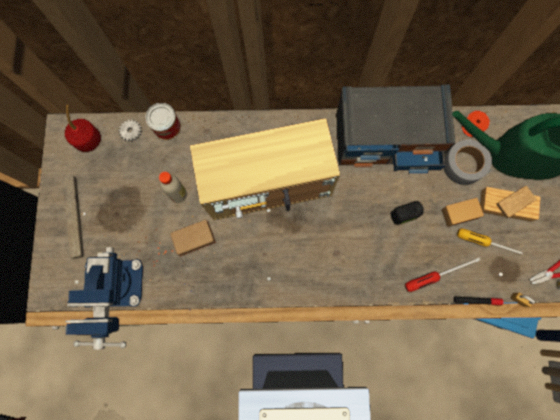

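Side picture: the locker's hinge side faces the camera (handle ~(278,200)), tape at (282,325), sander at (249,197). Top picture: locker top ~(192–338, 122–203), bolt ~(240,205), handle ~(287,198), glue (172,187), sander (193,238), tape (407,212). I'll zoom in on the locker.

```bash
python3 - <<'E'
import cv2
t=cv2.imread("pics/top0.png")[105:255,150:350]; cv2.imwrite("pics/topc.png",cv2.resize(t,(800,600),interpolation=cv2.INTER_CUBIC))
t=cv2.imread("pics/side0.png")[130:280,220:420]; cv2.imwrite("pics/sidec.png",cv2.resize(t,(800,600),interpolation=cv2.INTER_CUBIC))
E
```

```text
(no output)
```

View pics/topc.png

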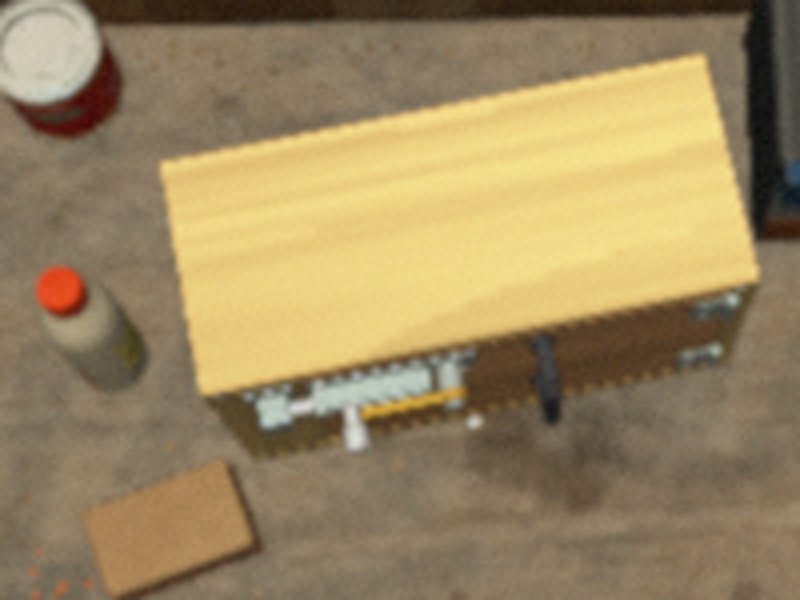

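View pics/sidec.png

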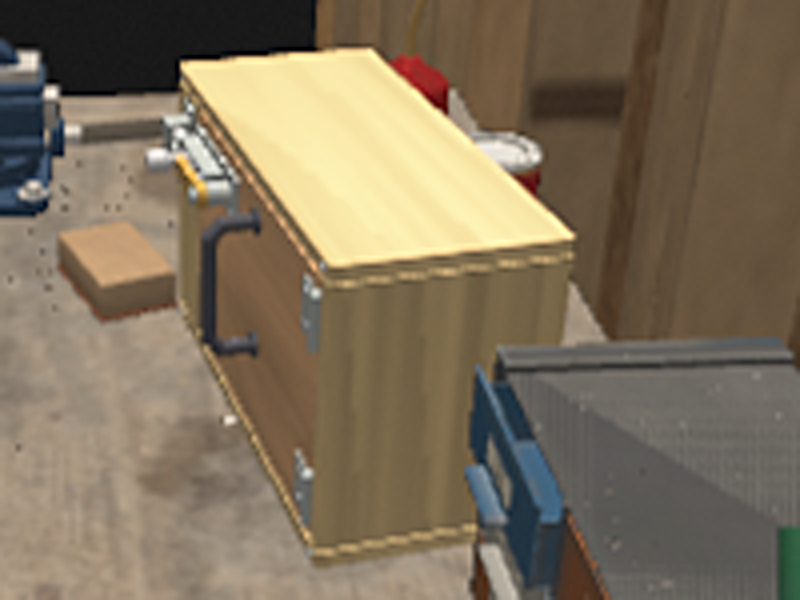

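Top crop: locker top corners at FL (202,392), FR (757,282), BR (705,57), BL (163,163); keeper (gold) from pivot (462,393) to (365,410), knob (356,440). Side crop: FL (183,62), FR (325,268), BR (574,238), BL (374,48), bottom front right (315,560). I'll fit the locker pose to these.

```bash
cat > h.py <<'E'
import numpy as np
from station import *
np.set_printoptions(precision=4,suppress=True)
CI={n:camera_info(n) for n in("side","top")}
def proj(n,P):
    i=CI[n]; T=i["T"]; p=(np.atleast_2d(P)-T[:3,3])@T[:3,:3]
    p=p*[1,-1,-1]; u=p@i["intrinsics"].T; return u[:,:2]/u[:,2:]
def ray(n,uv,z):
    i=CI[n]; T=i["T"]; d=np.linalg.solve(i["intrinsics"],[*uv,1])*[1,-1,-1]; d=T[:3,:3]@d
    return T[:3,3]+d*(z-T[2,3])/d[2]
def Rz(a): c,s=np.cos(a),np.sin(a); return np.array([[c,-s,0],[s,c,0],[0,0,1]])
E
cat > fit.py <<'E'
from h import *
from scipy.optimize import least_squares
L={'FL':(-.07,.16,.2),'FR':(-.07,-.16,.2),'BR':(.07,-.16,.2),'BL':(.07,.16,.2),'bFR':(-.07,-.16,0),'bFL':(-.07,.16,0),'knob':(-.1115,.083,.162),'hand':(-.105,-.034,.16)}
O=[('top','FL',202,392),('top','FR',757,282),('top','BR',705,57),('top','BL',163,163),('top','bFL',258,458),('top','bFR',728,362),
('side','FL',183,62),('side','FR',325,268),('side','BR',574,238),('side','BL',374,48),('side','bFR',315,560),('top','knob',357,446)]
off={'top':(150,105),'side':(220,130)}
def res(p,full=False):
    r=[]
    for n,k,u,v in O:
        P=Rz(p[2])@np.array(L[k])+[p[0],p[1],0]
        r.append(proj(n,P)[0]-(np.array([u,v])/4-.375+off[n]))
    return np.array(r) if full else np.ravel(r)
for cams in (('top',),('side',),('top','side')):
    OO=O; O=[o for o in OO if o[0] in cams]
    s=least_squares(res,[.55,.05,0],loss='soft_l1'); print(cams,s.x,s.cost)
    if len(cams)==2: print(np.c_[res(s.x,True)])
    O=OO
c=lambda n,u,v,z: ray(n,np.array([u,v])/4-.375+off[n],z)
print('glue cap',c('top',61,290,.143),'sander top',[c('top',*p,.032)[:2] for p in((85,512),(225,460),(257,547),(117,598))])
print('tape',ray('top',(407,210),.069), 'side', ray('side',(278,306),.069),ray('side',(284,349),.0))
E
python3 fit.py
```

```text
('top',) [0.6736 0.0821 0.1837] 2.7933157544219247
('side',) [0.6739 0.0823 0.1763] 3.9091507516736375
('top', 'side') [0.6737 0.082  0.1805] 6.949065392277276
[[-0.4941 -0.2031]
 [ 1.1179 -0.2636]
 [ 0.5848 -0.8979]
 [-0.3707 -1.2693]
 [-0.4367  0.4888]
 [-0.0097  1.1427]
 [-0.4205 -0.2657]
 [ 0.5135 -0.8638]
 [ 0.5933 -0.329 ]
 [-0.2735 -0.4817]
 [-0.7786  3.7283]
 [-0.1439  0.8408]]
glue cap [0.6532 0.3221 0.143 ] sander top [array([0.5379, 0.3311]), array([0.5701, 0.2419]), array([0.5132, 0.2204]), array([0.4823, 0.3088])]
tape [ 0.5774 -0.2676  0.069 ] side [ 0.5722 -0.2649  0.069 ] [ 0.5809 -0.3016  0.    ]
```

Both cameras agree on the locker to about 2 mm (0.674, 0.082, yaw 0.18). I'll check reach for a horizontal tool at each stage, and compare predicted detail pixels with the images.

```bash
cat >> h.py <<'E'
from scipy.spatial.transform import Rotation as Ro
LX=np.array([.6737,.082,0.]); YAW=.181
def W(x,y,z): return Rz(YAW)@np.array([x,y,z])+LX     # locker frame -> world
def F(off,y,z): return W(-.07-off,y,z)                # off = distance in front of the face
def Q(phi=0,tilt=0,flip=1):   # tool z along heading YAW+phi, tilted down; closing line horizontal
    a=YAW+phi; d=np.array([np.cos(a)*np.cos(tilt),np.sin(a)*np.cos(tilt),-np.sin(tilt)])
    y=flip*np.array([-np.sin(a),np.cos(a),0]); R=np.c_[np.cross(y,d),y,d]
    q=Ro.from_matrix(R).as_quat(); return [q[3],*q[:3]]
HG=lambda th,r=.112,o=.030,z=.148: W(-.07,-.146,z)+Rz(YAW+th)@np.array([-o,r,0])  # handle when door at -th... see D
def D(th,off,r,z):  # point off the door's face, r from hinge, door opened by th (anticlockwise from above)
    return W(-.07,-.146,0)+Rz(YAW+th)@np.array([-off,r,0])+[0,0,z]
E
python3 - <<'E'
from h import *
for k,p in dict(knob=F(.0415,.083,.162),pivot=F(.0235,.0225,.162),kend=F(.0205,.0675,.168),h_top=F(.035,-.034,.17),h_bot=F(.035,-.034,.08)).items():
    print(k,p,'topcrop',(proj('top',p)[0]-[150,105]+.375)*4,'sidecrop',(proj('side',p)[0]-[220,130]+.375)*4)
for flip in(1,-1):
  for tilt in(0,.35,.7):
    print('flip',flip,'tilt',tilt)
    for n,p,ph in [('pre',F(.12,.053,.2),0),('keep',F(.0195,.053,.17),0),('low',F(.0195,.04,.11),0),('knob',F(.025,.104,.162),0)]+[('door%.1f/%.1f'%(t,f),D(t,.02,.112,.13),t*f) for f in(1,.6) for t in(0,.4,.8,1.2,1.57)]+[('back',D(1.57,.12,.112,.13),1.57)]:
        q=inverse_kinematics(p,Q(ph,tilt,flip)); print(n,p,q if q is None else np.array(q))
print(get_time())
E
```

```text
knob [0.5491 0.1436 0.162 ] topcrop [356.5615 449.3404] sidecrop [147.154  159.9575]
pivot [0.5777 0.0873 0.162 ] topcrop [454.3246 398.8105] sidecrop [196.3747 194.3909]
kend [0.5725 0.1321 0.168 ] topcrop [375.6398 406.741 ] sidecrop [184.0172 157.5529]
h_top [0.5765 0.0297 0.17  ] topcrop [554.4007 395.679 ] sidecrop [200.7256 222.3253]
h_bot [0.5765 0.0297 0.08  ] topcrop [554.1038 428.4132] sidecrop [200.1291 354.9963]
flip 1 tilt 0
pre [0.4773 0.0999 0.2   ] None
keep [0.5761 0.118  0.17  ] [0.1827 0.9888 2.3962 3.1434 1.8142 1.5712]
low [0.5785 0.1052 0.11  ] [0.136  1.1545 2.3321 3.0938 1.9155 1.5546]
knob [0.5615 0.1672 0.162 ] [0.3668 1.0103 2.3859 3.3334 1.8209 1.6188]
door0.0/1.0 [0.5913 0.0324 0.13  ] [-0.1228  1.0895  2.3394  2.8257  1.8446  1.4826]
door0.4/1.0 [0.5529 0.0084 0.13  ] [-0.5377  1.0399  2.2542  2.0183  1.6372  1.4334]
door0.8/1.0 [ 0.5269 -0.0285  0.13  ] [-0.7045  0.9912  2.0239  1.457   1.5852  1.6964]
door1.2/1.0 [ 0.5174 -0.0727  0.13  ] [-0.7075  1.019   1.7295  1.0865  1.7615  1.9167]
door1.6/1.0 [ 0.5245 -0.114   0.13  ] [-0.6418  1.0929  1.4366  0
[... 6042 characters left out ...]
9481]
door1.2/1.0 [ 0.5174 -0.0727  0.13  ] [-0.5946  0.6379  1.8641  0.8431  1.227  -0.9487]
door1.6/1.0 [ 0.5245 -0.114   0.13  ] [-0.5671  0.7382  1.6241  0.5986  1.4777 -1.0266]
door0.0/0.6 [0.5913 0.0324 0.13  ] [-0.0619  0.4835  2.3018  2.7693  0.5302 -1.4041]
door0.4/0.6 [0.5529 0.0084 0.13  ] [-0.2908  0.4779  2.323   2.1554  0.6423 -1.1979]
door0.8/0.6 [ 0.5269 -0.0285  0.13  ] [-0.5041  0.4972  2.2535  1.6186  0.7804 -1.0499]
door1.2/0.6 [ 0.5174 -0.0727  0.13  ] [-0.6355  0.545   2.1073  1.2201  0.9509 -0.9557]
door1.6/0.6 [ 0.5245 -0.114   0.13  ] [-0.6822  0.6123  1.9281  0.969   1.1254 -0.9152]
back [ 0.5424 -0.2123  0.13  ] [-0.6669  0.8167  1.4442  0.5313  1.6027 -1.0346]
0.1
```

Predicted knob and handle pixels match the picture to ~1 px, so positions can be trusted. Moving in: swing the wrist over away from the locker, then line up above the keeper.

```bash
python3 - <<'E'
from h import *
# choose pre-poses by IK
ok=lambda p,q: inverse_kinematics(p,q) is not None
for off in(.04,.05,.06,.07,.08):
    print(off,[ok(F(off,y,z),Q(0,0,1)) for y,z in((.053,.192),(.053,.14),(.11,.162),(.11,.14))],[ok(F(off,-.034,.14),Q(0,t,1)) for t in(0,.3)])
pre=np.array(inverse_kinematics(F(.08,.053,.30),Q(0,.7,1))); print(pre)
command_gripper(0.0)
a=pre.copy(); a[0]=1.317; movej(a); print(get_time(),get_tcp_pos()); movej(pre)
print(get_time(),get_tcp_pos())
import cv2
ims=[cv2.cvtColor(read_camera(n),cv2.COLOR_RGB2BGR) for n in("side","top")]
cv2.imwrite("pics/pre.png",np.hstack([ims[0][60:360,100:500],ims[1][60:360,100:500]]))
E
```

```text
0.04 [True, True, True, True] [True, True]
0.05 [True, True, True, True] [True, True]
0.06 [True, True, True, True] [True, True]
0.07 [True, True, True, True] [True, True]
0.08 [True, True, True, True] [True, True]
NoneTraceback (most recent call last):
  File "<stdin>", line 8, in <module>
IndexError: too many indices for array: array is 0-dimensional, but 1 were indexed
```

```bash
python3 - <<'E'
from h import *
best=None
for z in(.30,.27,.24,.22):
    for t in(0,.2,.4):
        for off in(.08,.06):
            q=inverse_kinematics(F(off,.053,z),Q(0,t,1))
            if q is not None and best is None: best=(z,t,off,np.array(q))
print(best); pre=best[3]
a=pre.copy(); a[0]=1.317; movej(a); print(get_time(),get_tcp_pos()); movej(pre)
print(get_time(),get_tcp_pos(),get_grip_width())
import cv2
ims=[cv2.cvtColor(read_camera(n),cv2.COLOR_RGB2BGR) for n in("side","top")]
cv2.imwrite("pics/pre.png",np.hstack([ims[0][60:360,100:500],ims[1][60:360,100:500]]))
E
```

```text
(0.3, 0, 0.06, array([0.183 , 0.5695, 2.548 , 3.1436, 1.5467, 1.5707]))
4.0917 [0.1265 0.5331 0.3002]
6.1333 [0.5361 0.1114 0.3   ] 0.0017154756085711652
```

View pics/pre.png

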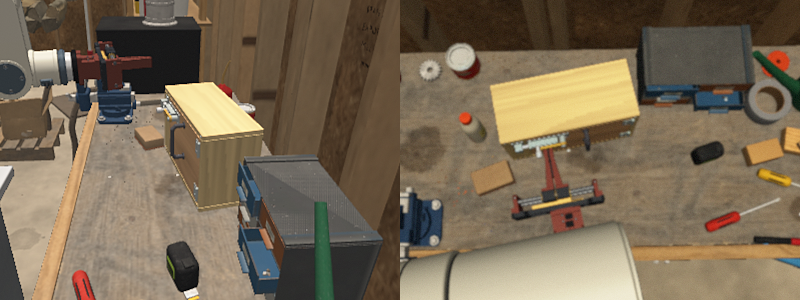

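The picture shows the tool level, fingers shut (tip ~(552,152) in the top half), aimed at the keeper gap. Everything is undisturbed. Next: light touch on the face to fix the depth, then press the keeper.

```bash
python3 - <<'E'
from h import *
n=Rz(YAW)@np.array([-1,0,0]); off=lambda: float((get_tcp_pos()-F(0,.053,.2))@n)
movel(F(.045,.053,.192),Q(),v=.2)
hit=movel(F(-.012,.053,.192),v=.04,until_force=4); o=off(); print('touch',hit,o,get_ft_force(),get_time())
if not hit: raise SystemExit
open('off0','w').write(str(o))
G=lambda f,y,z: F(f+o,y,z)
movel(G(.0195,.053,.192),v=.1)
print('f0',get_ft_force())
hit=movel(G(.0195,.053,.16),v=.05,until_force=2); print('keeper contact',hit,get_tcp_pos(),get_ft_force())
movel(G(.0195,.053,.137),v=.06); print(get_tcp_pos(),get_ft_force())
hit=movel(G(.0195,.044,.137),v=.05,until_force=12); print('side',hit,(Rz(-YAW)@(get_tcp_pos()-LX)),get_ft_force())
movel(G(.0195,.054,.137),v=.1); movel(G(.06,.054,.145),v=.15)
print(get_time())
import cv2
ims=[cv2.resize(cv2.cvtColor(read_camera(n),cv2.COLOR_RGB2BGR)[a:a+75,b:b+100],None,fx=4,fy=4,interpolation=2) for n,a,b in(("side",140,230),("top",180,190))]
cv2.imwrite("pics/keep.png",np.hstack(ims))
E
```

```text
touch True 0.0016537698557992453 [-2.9425 -1.4019  2.1983] 7.9417
f0 [-0.3203  0.3589  0.2277]
keeper contact True [0.5749 0.1181 0.1767] [0.2106 0.447  0.7479]
[0.5744 0.1176 0.1367] [ 0.5543  0.3877 -0.0942]
side False [-0.0912  0.0436  0.1371] [ 0.2056  1.3452 -0.9987]
10.5333
```

View pics/keep.png

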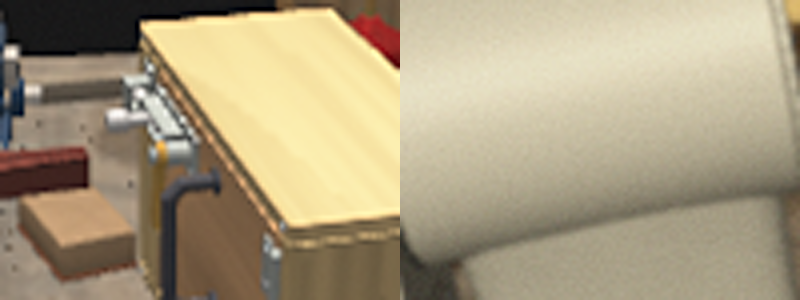

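The side view shows the keeper hanging straight down (gold strip at (160,145–230)), with the knob still shot at (120,120). Next, the bolt.

```bash
python3 - <<'E'
from h import *
o=float(open('off0').read()); G=lambda f,y,z: F(f+o,y,z); loc=lambda: Rz(-YAW)@(get_tcp_pos()-LX)
movel(G(.06,.112,.162),v=.15); movel(G(.024,.112,.162),v=.12)
print('at',loc(),get_ft_force())
hit=movel(G(.024,.1,.162),v=.05,until_force=1.0); print('contact',hit,loc(),get_ft_force())
hit=movel(G(.024,.065,.162),v=.06,until_force=12); print('end',hit,loc(),get_ft_force(),get_time())
movel(G(.024,.075,.162),v=.1); movel(G(.065,.075,.162),v=.15)
print(get_time())
import cv2
im=cv2.cvtColor(read_camera("side"),cv2.COLOR_RGB2BGR)[140:215,230:330]
cv2.imwrite("pics/bolt.png",cv2.resize(im,None,fx=5,fy=5,interpolation=2))
E
```

```text
at [-0.0958  0.1106  0.162 ] [-0.3229 -0.177  -0.1505]
contact True [-0.0962  0.1066  0.1613] [ 0.1575 -0.2068 -0.0253]
end False [-0.0957  0.0651  0.1618] [ 0.1052  1.3642 -0.9629] 12.7083
13.3833
```

View pics/bolt.png

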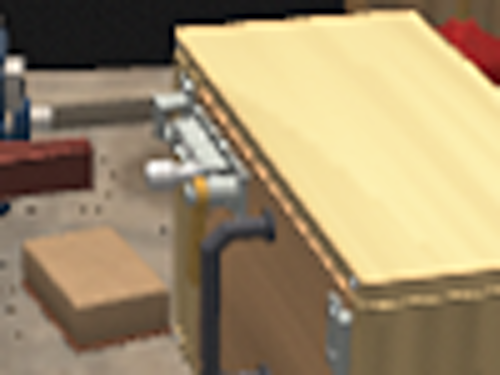

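The knob has moved (now at crop (155,172)), but I felt no stop, so the shut fingers must be narrower than I assumed. I'll push on until the stop is felt.

```bash
python3 - <<'E'
from h import *
o=float(open('off0').read()); G=lambda f,y,z: F(f+o,y,z); loc=lambda: Rz(-YAW)@(get_tcp_pos()-LX)
for t in(0,.02,.025,.03,.034): print(t,(proj('side',G(.0415,.083-t,.162))[0]-[230,140])*5)
movel(G(.024,.075,.162),v=.12)
hit=movel(G(.024,.05,.162),v=.05,until_force=9); print('end',hit,loc(),get_ft_force(),get_time())
movel(G(.024,.075,.162),v=.1); movel(G(.065,.070,.162),v=.15)
print(get_time())
import cv2
im=cv2.cvtColor(read_camera("side"),cv2.COLOR_RGB2BGR)[140:215,230:330]
cv2.imwrite("pics/bolt2.png",cv2.resize(im,None,fx=5,fy=5,interpolation=2))
E
```

```text
0 [128.9693 148.3589]
0.02 [137.2992 163.2127]
0.025 [139.4267 167.0065]
0.03 [141.5728 170.8333]
0.034 [143.3031 173.9188]
end True [-0.0964  0.0649  0.1616] [-2.729   7.5813  2.0516] 14.275
14.9583
```

View pics/bolt2.png

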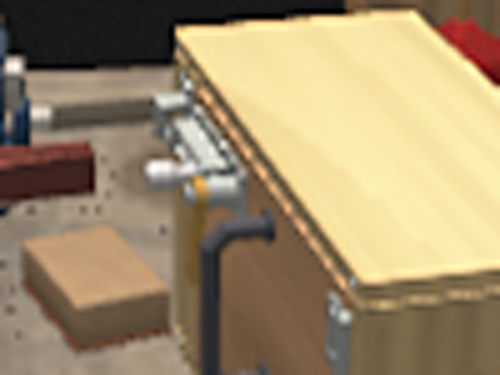

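The stop is felt at the same place, and the knob matches the fully drawn prediction (~(143,174)). Next I'll grip the handle and swing the door, with the tool yaw lagging a little so the wrist stays clear of the tape.

```bash
cat > door.py <<'E'
from h import *
o=float(open('off0').read()); T=.3; Fr=.7; Z=.14
def tcp(th,ahead):
    a=YAW+Fr*th; d=np.array([np.cos(a)*np.cos(T),np.sin(a)*np.cos(T),-np.sin(T)])
    return D(th,.030,.112,Z)+o*(Rz(YAW)@np.array([-1,0,0]))+ahead*d
E
python3 - <<'E'
from door import *
ths=np.linspace(0,1.58,10)
bad=[t for t in ths if inverse_kinematics(tcp(t,.012),Q(Fr*t,T)) is None]; print('bad',bad, inverse_kinematics(tcp(1.58,-.09),Q(Fr*1.58,T)))
if bad: raise SystemExit
command_gripper(.45)
movel(tcp(0,-.04),Q(0,T),v=.15)
hit=movel(tcp(0,.012),v=.1,until_force=6); print('in',hit,get_ft_force(),get_time())
if hit: raise SystemExit
command_gripper(0); print('grip',get_grip_width()*88,get_finger_force(),get_ft_force(),get_time())
if not 6<get_grip_width()*88<16: raise SystemExit
for t in ths[1:]:
    movel(tcp(t,.012),Q(Fr*t,T),v=.08); f=get_ft_force(); print(round(t,2),f,get_grip_width()*88,get_time())
    if np.linalg.norm(f)>45: print('stop'); break
import cv2
ims=[cv2.cvtColor(read_camera(n),cv2.COLOR_RGB2BGR) for n in("side","top")]
cv2.imwrite("pics/door.png",np.hstack([ims[0][60:360,100:500],ims[1][60:360,100:500]]))
E
```

```text
bad [] [-0.8843  0.8306  1.6658  0.9129  1.6594  2.0921]
in False [-0.1652 -1.0017 -0.3593] 17.2917
grip 8.888408329571213 30.00015288591385 [-0.1576 -1.4976  0.0352] 17.875
0.18 [-0.6941  0.3328  0.9667] 8.472528951373178 18.275
0.35 [-0.5806  0.1266  0.011 ] 9.309384964012109 18.675
0.53 [ 0.3166  1.046  -0.068 ] 9.289729508785857 19.075
0.7 [-0.5535  0.5643 -1.2668] 9.325420349375909 19.475
0.88 [-1.5625  0.8469 -1.1938] 9.444172250912638 19.875
1.05 [-4.144   0.7459 -1.0689] 8.762911801542613 20.2667
1.23 [-7.1011 -0.9245 -0.1565] 9.244091525639872 20.6583
1.4 [-10.0423  -2.4866   0.9196] 8.648766908700171 21.05
1.58 [-12.8449  -5.5829   0.3316] 8.80078544401777 21.4417
```

View pics/door.png

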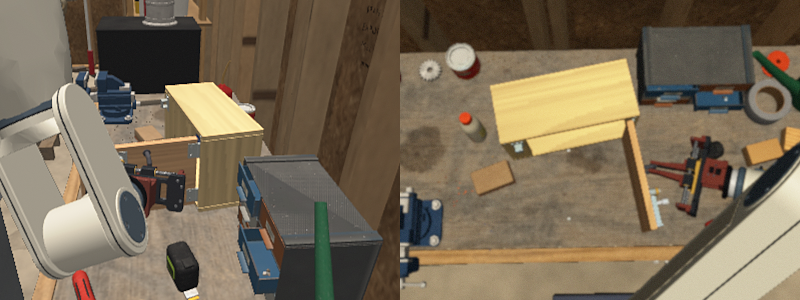

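The door stands square to the locker. The side half shows the door edge-on at (160,150), and the top half shows it from (632,125) to (652,225). The tape is still in place in the side view at (183,265). I'll release, back off along the tool axis and check.

```bash
python3 - <<'E'
from door import *
import cv2
command_gripper(.45); print(get_ft_force())
movel(tcp(1.58,-.09),v=.12); print(get_ft_force(),get_time())
wait(.3)
ims=[cv2.cvtColor(read_camera(n),cv2.COLOR_RGB2BGR) for n in("side","top")]
cv2.imwrite("pics/end.png",np.hstack([ims[0][60:360,100:500],ims[1][60:360,100:500]]))
for th in(1.4,1.5,1.58,1.66): print(th,[proj('top',D(th,-.0,r,.187))[0]-[100,60]+[400,0] for r in(0,.251)])
E
```

```text
[-0.0573 -1.3822 -0.0318]
[ 0.7554  0.9719 -0.0363] 23.2
1.4 [array([633.368 , 117.6256]), array([639.4329, 229.5311])]
1.5 [array([633.368 , 117.6256]), array([651.0141, 228.6025])]
1.58 [array([633.368 , 117.6256]), array([660.1426, 227.0172])]
1.66 [array([633.368 , 117.6256]), array([669.0762, 224.697 ])]
```

View pics/end.png

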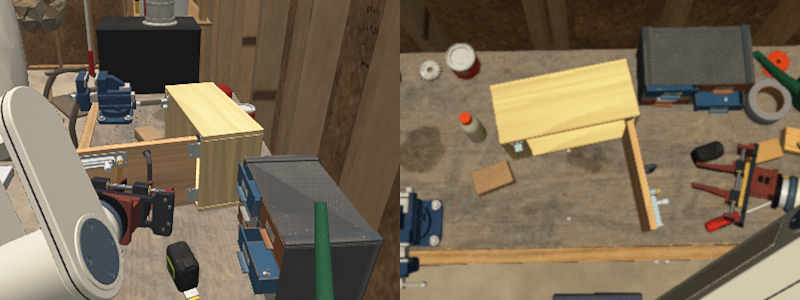

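The gripper is clear, the door stands at about 1.54 rad, and the glue (467,122), sander (493,178) and tape (707,152) are where they were at the start.

```bash
python3 -c "
from station import *
print(job_done())"
```

```text
the job is handed in; nothing more can be done
None
```

I pressed the keeper down, drew the bolt fully back and left the door open at about 88°, with the glue bottle, tape measure and sanding block undisturbed; the job was handed in at about 24 s of the 48 s allowed.

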